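# Work the gummed stopper out of the oil bottle

## Task

The stopper of the square green oil bottle is gummed fast and has to come out so that the bottle can be refilled: carry the bottle by its neck, never by its stopper, stand it upright in the empty compartment of the wooden caddy, which keeps it from spinning, and let go of it. Then take the stopper by its knob and get it out while the bottle stays in its compartment; a straight pull only brings the bottle up with it, but twisted to and fro under a gentle upward pull it works loose. Put the stopper down on the white saucer without dropping it, leave the bottle standing in the compartment, and do not disturb the other things.

Things in the scene. Friction and masses are not known exactly. Their poses are not given: they have to be found in the camera images.
- oil_bottle: Oil bottle, dark green glass, loose, about 0.6 kg, upright on the worktop at first. Origin: centre of its underside; z up its axis. Square body 58 x 58 mm (sides along its x and y) up to 98 mm, sloping shoulder to 110 mm, round neck 32 mm across from 110 mm to the mouth at 160 mm. With the stopper in it is 190 mm tall. It weighs 5 to 7 N
- bottle_neck (a point): Middle of the bottle's neck, on its axis, 140 mm above its underside. The neck is 32 mm across here and can be gripped from above, fingers either side; the knob above is slimmer and ends 50 mm above this point
- stopper: Stopper, loose, 30 g, 56 mm long: cork 20 dia. x 26 mm, then a beech knob 24 dia. x 30 mm. Origin: centre of the cork's lower end; z towards the knob. At first the cork is wholly in the neck, stuck over its lowest 10 mm: a straight pull of 12 to 20 N does not move it. Twisting takes 0.1 to 0.2 N m; while twisted it creeps up under a light pull. Free after 12 mm of rise, clear after 26 mm
- stopper_knob (a point): Centre of the stopper's beech knob (24 mm dia., 30 mm tall), on its axis, 41 mm from the cork's end; seated, it is 15 mm above the mouth and 175 mm above the bottle's underside. The neck is wider than the knob: keep fingertips above the mouth
- caddy: Dark wooden condiment caddy, fixed, 154 x 154 mm, 65 mm tall, at any yaw. Origin: centre of its underside; sides along its x and y. 2 x 2 open compartments, each 68 x 68 mm inside with a floor 10 mm up and 6 mm walls: 5 mm of play round the bottle, set parallel to the walls (any quarter turn), which can then turn 0.2 rad either way. Three are taken, one is empty
- slot_a (a point): Centre of the floor of the caddy's compartment a, at caddy x = -37 mm, y = -37 mm, 10 mm above the worktop; axes as the caddy
- slot_b (a point): Centre of the floor of the caddy's compartment b, at caddy x = 37 mm, y = -37 mm, 10 mm above the worktop; axes as the caddy
- slot_c (a point): Centre of the floor of the caddy's compartment c, at caddy x = 37 mm, y = 37 mm, 10 mm above the worktop; axes as the caddy
- slot_d (a point): Centre of the floor of the caddy's compartment d, at caddy x = -37 mm, y = 37 mm, 10 mm above the worktop; axes as the caddy
- salt_mill_mid (a point): Middle of the pale wooden salt mill (42 mm diameter, 103 mm tall), upright in one compartment of the caddy, 50 mm above its underside
- pepper_mill_mid (a point): Middle of the dark brown pepper mill (42 mm diameter, 103 mm tall), upright in one compartment of the caddy, 50 mm above its underside
- mustard_jar_mid (a point): Middle of the mustard jar (54 mm diameter, 85 mm tall, yellow lid), upright in one compartment of the caddy, 42 mm above its underside
- saucer: White saucer, loose, 0.25 kg, 144 mm diameter, 16 mm tall, lying on the worktop. Origin: centre of its underside
- saucer_mid (a point): Middle of the saucer's hollow, on its upper face, 5 mm above the worktop; flat and level for about 45 mm around
- mug: Blue mug, 80 mm diameter, 92 mm tall, bystander at the back. Origin: centre of its underside
- bowl: White bowl, 124 mm diameter, 55 mm tall, bystander at the back. Origin: centre of its underside
- tin: Red-labelled tin, 74 mm diameter, 108 mm tall, bystander at the back. Origin: centre of its underside
- teaspoon: Steel teaspoon, 140 mm long, lying near the robot, bystander. Origin: under its middle
There are look-alikes about, which are no part of the job. Of the things like the stopper, leave any that is orange; of the rest the larger one is meant. Of the things that look like the oil_bottle, take the one that is farthest from the robot's base at the start.

How it is judged:
By the outcome, as a careful person would: the job done as asked, in the order asked, and still so for the second after the job is handed in, with the robot touching nothing.
It also fails if it takes over 72 s, if anything falls off the work surface, if the arm or the gripper's body presses on something with over 40 N, if the wrist force passes 120 N, or if a joint passes its speed limit or range.

## Robot

A 7-joint arm with a two-finger parallel gripper is mounted at the origin on the work surface. World frame = base frame: x ahead of the robot, y to its left, z up, the work surface at z = 0. Lengths are in m, angles in degrees, forces in N, time in s.
With the tool pointing down it reaches from about 0.4 to 0.85 m from the base axis. Payload 4.5 kg.
Tool frame: the origin (TCP) lies at the centre of the arm's flange, where the gripper is bolted on; the fingertips stand manip.tips_ahead ahead of it and the grasp point (between the pads) lies 155 mm ahead of it (manip.tips_ahead is the distance from the TCP to the fingertips, in m); z points along the fingers, y is the line along which they close (so a half turn about z gives the same grasp; the last joint's range is limited). The gripper opens to 85 mm and grips with 20 to 120 N. Pads are 22 mm wide; open, the fingers measure 114 mm over their backs; the gripper's body (76 mm by 85 mm) begins 54 mm behind the grasp point. The pads swing forward as they close: fully open they stand 13 mm farther back than shut.
Start: joints at [77.395, 39.483, -11.15, 89.685, 9.013, 51.709, -12.324], TCP at [0.157, -0.605, 0.405] pointing down, gripper open.
Joint ranges: [-172.22, 172.22], [-26.19, 119.32], [-84.43, 86.54], [7.71, 146.69], [-57.33, 237.33], [2.42, 119.75], [-152.13, 152.13]. Speed limits (degrees/s): [147.25, 147.25, 180, 180, 180, 180, 180].

## Interface

Orientations are given as a 3x3 rotation matrix whose columns are the frame's x, y, z axes.
In Python, from bench import manip gives the robot as it stands.
- The arm moves only by the shell command python3 -m creep 'ROWS' [FORCE]. ROWS is JSON, a list of rows, each an object with "grip": the closure, from -1 (fully open) to 1 (shut), so that 0 is half open; "travel": the shift along the tool's x, y, z in m, a list of three; "spin": the turn about the tool's z in rad. A call has 1 to 5 rows; each row shifts and turns the commanded pose from where the row before left it, along the tool's axes as they then stand; what a row does not reach is not made up. A row lasts 1/10 s, in which the tool goes at most 50 mm and 8.59 degrees, less where a joint would pass 70% of its speed; a pose out of reach is approached as far as the arm can. A call with a gripper value outside its range is refused whole. The fingers move at their own pace and stop on an object; FORCE is the grip in N (left out, the last holds). Time passes only in rows, so rows that do not move let the fingers close. It gives the time, the measured TCP pose, the force, the opening and the grip force at its end, in the units of the state.
- manip.sense(): the state, without advancing time (a new reading comes with each control period).
- manip.read_camera(name): name is "scene" or "top" or "wrist"; returns a dict with "image" (420x560x3 uint8, red, green, blue), "intrinsics" (3x3 intrinsics, pixels), "origin" and "attitude" of the camera in the world. Camera axes: x right, y down, z forward; pixel columns grow to the right and rows downward; lengths in m; the calibration is good to about 2 mm. A picture is of the moment at which its call begins. There is no depth.
- manip.close_job(): hands the job in; it is judged then, once.
The state is a dict: "time": time; "qpos": joint angles; "qd": joint speeds; "joint_efforts": joint torques, N m; "tool_pos": TCP position; "ee_rot": TCP orientation; "contact_force": force on the tool from outside, world axes, zero at the start; "ft_torque": the same for the moment, N m; "finger_gap": finger opening in m; "grip_force": force on a finger pad.
Only numpy, scipy, OpenCV 4.12 (cv2) and the standard library are available. Lean on these libraries where they do the work, as an engineer would, in place of code of your own. Each camera call takes 0.05 s, during which the arm holds its last target. There are 200 camera calls.

## Working session

There is one attempt and no reset: what is moved stays moved. The work goes in short steps, Python scripts to look and compute and a shell command to move; the robot and the scene stay as the last step left them, time stands still between calls to the robot, and variables do not carry over. Pictures are saved under pics/ and viewed, at most 11 in all, crops included, and the job is handed in when it is done.

```bash
ls; mkdir -p pics
python3 - <<'E'
from bench import manip
import cv2, numpy as np
s=manip.sense(); print({k:np.round(v,3).tolist() for k,v in s.items()}, manip.tips_ahead)
for n in ("top","scene"):
    c=manip.read_camera(n); cv2.imwrite(f"pics/{n}0.png",c["image"][:,:,::-1]); np.savez(f"{n}0.npz",**c)
    print(n,np.round(c["intrinsics"],1).tolist(),np.round(c["origin"],3),np.round(c["attitude"],3).tolist())
E
```

```text
pics
{'time': 0.0, 'qpos': [77.396, 39.535, -11.144, 89.746, 9.012, 51.708, -12.325], 'qd': [0.111, 0.036, -0.15, 0.0, 0.068, -0.029, 0.061], 'joint_efforts': [-0.0, -53.963, -1.267, -15.855, 0.009, 0.01, 0.0], 'tool_pos': [0.157, -0.605, 0.404], 'ee_rot': [[0.968, 0.251, -0.001], [0.251, -0.968, 0.002], [-0.0, -0.002, -1.0]], 'contact_force': [0.669, -0.607, -0.084], 'ft_torque': [-0.036, -0.034, -0.012], 'grip_force': 0.0, 'finger_gap': 0.085} 0.1734
top [[384.3, 0.0, 278.9], [0.0, 384.3, 209.1], [0.0, 0.0, 1.0]] [ 0.492 -0.031  0.909] [[0.019, -0.996, 0.092], [-0.999, -0.023, -0.043], [0.045, -0.091, -0.995]]
scene [[542.6, 0.0, 268.9], [0.0, 542.6, 211.0], [0.0, 0.0, 1.0]] [ 1.293 -0.636  0.691] [[0.646, 0.397, -0.652], [0.763, -0.326, 0.557], [0.008, -0.858, -0.514]]
```

View pics/top0.png

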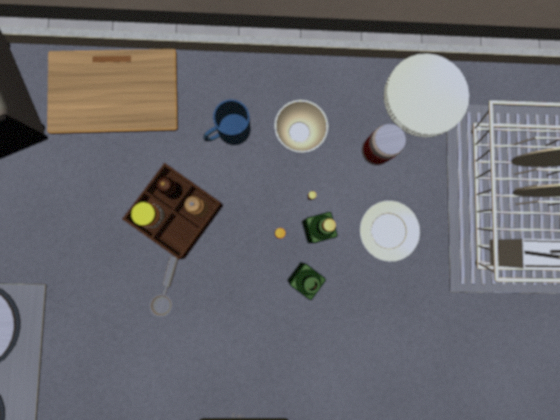

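View pics/scene0.png

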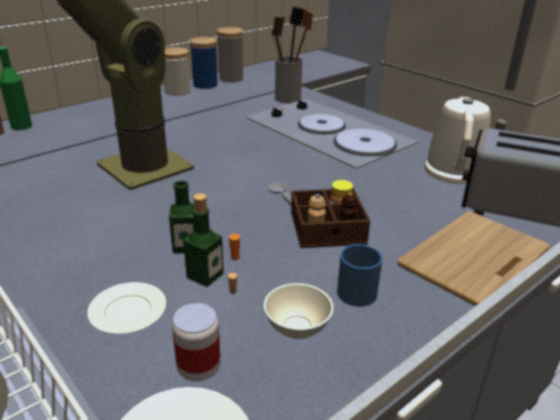

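The top view shows the stoppered bottle at (321,227) with its knob at (329,226). The nearer, open look-alike is at (308,281). The caddy spans (124–222,165–258), with its empty compartment at about (181,235), and the saucer is at (390,231). The small stopper at (312,195) and the orange one at (280,233) are to be left alone. The scene view agrees.

```bash
cat > h.py <<'E'
import numpy as np, cv2
from bench import manip
def ray(c,uv,z):
    d=c["attitude"]@np.linalg.inv(c["intrinsics"])@np.array([uv[0],uv[1],1.]); o=np.asarray(c["origin"])
    return o+d*(z-o[2])/d[2]
def blobs(mask,amin=15):
    n,l,s,ce=cv2.connectedComponentsWithStats(mask.astype(np.uint8)); return [(s[i],ce[i],l==i) for i in range(1,n) if s[i,4]>=amin]
def local(p):  # world point -> tool axes relative to grasp point (155 ahead)
    s=manip.sense(); R=np.array(s["ee_rot"]); return R.T@(np.asarray(p)-np.array(s["tool_pos"]))-[0,0,.155]
E
python3 - <<'E'
from h import *
c=dict(np.load("top0.npz")); im=c["image"]; hsv=cv2.cvtColor(im,cv2.COLOR_RGB2HSV).astype(int); H,S,V=hsv[...,0],hsv[...,1],hsv[...,2]
def roi(m,x0,y0,x1,y1):
    r=np.zeros_like(m); r[y0:y1,x0:x1]=m[y0:y1,x0:x1]; return r
k=roi((H>12)&(H<35)&(S>70)&(V>110),300,205,350,250)
for s,ce,_ in blobs(k): print("knob",s,ce,ray(c,ce,.19))
g=roi((H>40)&(H<80)&(S>60),295,205,345,250)
for s,ce,m in blobs(g,60):
    pts=np.argwhere(m)[:,::-1].astype(np.float32); print("green",s,cv2.minAreaRect(pts))
# caddy: dark-brown blob hull
cad=roi(((H<20)|(H>170))&(S>70)&(V<130),110,150,235,270)
cad=cv2.morphologyEx(cad.astype(np.uint8),cv2.MORPH_CLOSE,np.ones((7,7)))
b=max(blobs(cad),key=lambda t:t[0][4]); hull=cv2.convexHull(np.argwhere(b[2])[:,::-1].astype(np.int32))
q=cv2.approxPolyDP(hull,8,True)[:,0]; print(q.tolist())
for p in q: print(np.round(ray(c,p,.065),3))
w=roi((S<60)&(V>130),350,195,430,270); b=max(blobs(w),key=lambda t:t[0][4]); 
print("saucer",b[0],ray(c,cv2.minEnclosingCircle(np.argwhere(b[2])[:,::-1].astype(np.float32))[0],.014))
for n,uv in dict(small=(312,195),orange=(280,233)).items(): print(n,ray(c,uv,.03))
crop=cv2.resize(im[150:300,110:360],None,fx=3,fy=3,interpolation=cv2.INTER_CUBIC); cv2.imwrite("pics/crop0.png",np.ascontiguousarray(crop[:,:,::-1]))
E
```

```text
knob [323 219  13  13 133] [329.08270677 224.69924812] [ 0.5315214 -0.1575548  0.19     ]
green [303 212  34  31 566] ((319.45599365234375, 227.43267822265625), (25.3984317779541, 29.16493034362793), 75.25643920898438)
[[221, 205], [179, 258], [123, 219], [164, 164]]
[0.576 0.06  0.065]
[0.459 0.146 0.065]
[0.541 0.269 0.065]
[0.664 0.187 0.065]
saucer [ 359  200   62   63 3027] [ 0.52964891 -0.33095861  0.014     ]
small [ 0.60818996 -0.14527934  0.03      ]
orange [ 0.51880398 -0.07273964  0.03      ]
```

View pics/crop0.png

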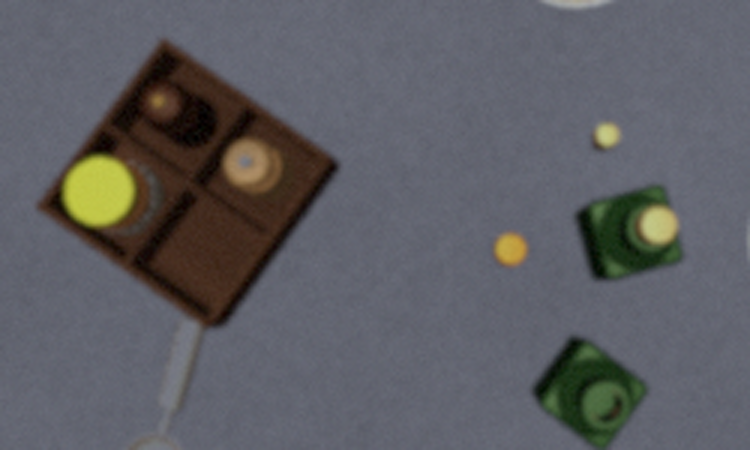

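The crop shows the empty compartment at the caddy's lower corner, about (205,255) in the crop. The stoppered bottle's edges are tilted about 15° from the image axes. The slot is therefore near (0.509, 0.156), the caddy yaw is about 55° and the bottle yaw about 15° (mod 90).

```bash
python3 -c "
from h import *
print(local([.5315,-.1575,.25]), local([.5085,.156,.25]))"
python3 -m creep '[{"grip":-1,"travel":[0,0,0],"spin":0}]' 60
```

```text
[ 0.47497497 -0.33851721 -0.0005224 ] [ 5.31435373e-01 -6.47747220e-01 -8.64545090e-07]
time: 0.2
tool_pos: [0.1569, -0.6048, 0.4042]
ee_rot: [[0.968, 0.251, -0.0], [0.251, -0.968, 0.001], [-0.0, -0.001, -1.0]]
contact_force: [0.7, -0.7, 0.5]
finger_gap: 0.0854
grip_force: 0.0
```

```bash
python3 -m creep '[{"grip":-1,"travel":[0.038,-0.027,0],"spin":0},{"grip":-1,"travel":[0.038,-0.027,0],"spin":0},{"grip":-1,"travel":[0.038,-0.027,0],"spin":0},{"grip":-1,"travel":[0.038,-0.027,0],"spin":0},{"grip":-1,"travel":[0.038,-0.027,0],"spin":0}]'
python3 -m creep '[{"grip":-1,"travel":[0.038,-0.027,0],"spin":0},{"grip":-1,"travel":[0.038,-0.027,0],"spin":0},{"grip":-1,"travel":[0.038,-0.027,0],"spin":0},{"grip":-1,"travel":[0.02,-0.015,0],"spin":0},{"grip":-1,"travel":[0,0,0],"spin":0}]'
python3 - <<'E'
from h import *
c=manip.read_camera("wrist"); cv2.imwrite("pics/w1.png",c["image"][:,:,::-1]); np.savez("w1.npz",**c)
s=manip.sense();print(np.round(s["qpos"],1),s["tool_pos"],c["origin"],local([.5315,-.1575,.25]))
E
```

```text
time: 0.7
tool_pos: [0.3078, -0.4251, 0.4047]
ee_rot: [[0.968, 0.251, 0.0], [0.251, -0.968, 0.0], [0.0, 0.0, -1.0]]
contact_force: [0.4, -0.2, -0.7]
finger_gap: 0.0851
grip_force: 0.0
time: 1.2
tool_pos: [0.4157, -0.296, 0.4048]
ee_rot: [[0.966, 0.259, 0.002], [0.259, -0.966, 0.002], [0.003, -0.001, -1.0]]
contact_force: [-0.1, 0.1, -0.0]
finger_gap: 0.0852
grip_force: 0.0
[ 36.5  30.9  -9.2 109.4   7.2  40.2 -52.1] [ 0.413882   -0.29826008  0.40469138] [ 0.4846271  -0.27643636  0.37391676] [ 0.1496029  -0.10594254 -0.00017117]
```

View pics/w1.png

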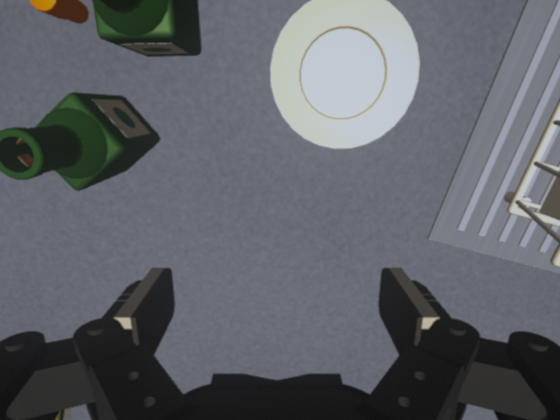

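The wrist view shows the saucer at (345,72), the open look-alike at (20,152) and the target bottle cut off at the top (150,20). I'll move closer for a refined knob fix.

```bash
python3 -m creep '[{"grip":-1,"travel":[0.015,-0.035,0],"spin":0},{"grip":-1,"travel":[0.015,-0.035,0],"spin":0},{"grip":-1,"travel":[0.015,-0.036,0],"spin":0},{"grip":-1,"travel":[0,0,0],"spin":0}]'
python3 - <<'E'
from h import *
c=manip.read_camera("wrist"); cv2.imwrite("pics/w2.png",c["image"][:,:,::-1]); np.savez("w2.npz",**c)
s=manip.sense();print(np.round(s["qpos"],1),s["tool_pos"],c["origin"],local([.5315,-.1575,.25]))
im=c["image"];hsv=cv2.cvtColor(im,cv2.COLOR_RGB2HSV).astype(int); H,S,V=hsv[...,0],hsv[...,1],hsv[...,2]
for st,ce,m in blobs((H>8)&(H<35)&(S>60)&(V>100),150): print(st,ce,ray(c,ce,.19))
E
```

```text
time: 1.65
tool_pos: [0.4299, -0.1822, 0.4047]
ee_rot: [[0.966, 0.258, -0.0], [0.258, -0.966, 0.003], [0.0, -0.003, -1.0]]
contact_force: [0.3, -0.1, 0.6]
finger_gap: 0.0852
grip_force: 0.0
[ 23.3  28.   -8.4 116.    6.6  36.4 -64.8] [ 0.42943597 -0.18493423  0.40476303] [ 0.49878655 -0.16278834  0.37368485] [ 0.10573187 -0.00051318 -0.00026859]
[ 259    7   50   54 2046] [283.80498534  33.60410557] [ 0.53128937 -0.15738516  0.19      ]
[163  37  29  31 680] [177.39705882  51.82205882] [ 0.51031274 -0.10969737  0.19      ]
```

View pics/w2.png

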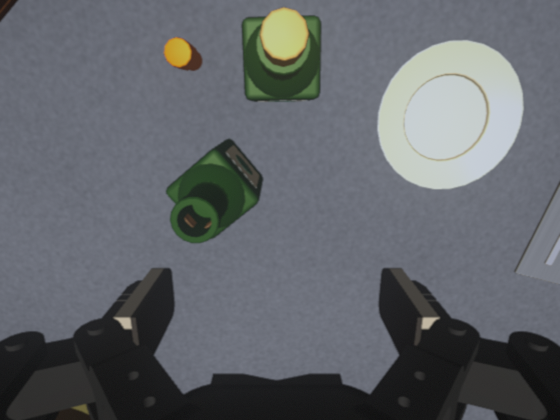

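The knob is at (284,34), which casts to (0.531,-0.157) and agrees with the top view. The bottle sides are parallel to the gripper, so its yaw is about 15°. Next I go over it and down to the neck.

```bash
python3 -m creep '[{"grip":-1,"travel":[0.036,0,0],"spin":0},{"grip":-1,"travel":[0.035,0,0],"spin":0},{"grip":-1,"travel":[0.034,0,0],"spin":0},{"grip":-1,"travel":[0,0,0],"spin":0},{"grip":-1,"travel":[0,0,0],"spin":0}]'
python3 -c "
from h import *
print(local([.5313,-.1574,.142]))"
```

```text
time: 2.2
tool_pos: [0.5307, -0.1618, 0.4042]
ee_rot: [[0.969, 0.249, -0.001], [0.249, -0.969, -0.001], [-0.002, 0.001, -1.0]]
contact_force: [-0.6, -0.3, -0.6]
finger_gap: 0.0854
grip_force: 0.0
[ 0.00209098 -0.0043548   0.10719419]
```

```bash
python3 -m creep '[{"grip":-1,"travel":[0.001,-0.004,0.03],"spin":0},{"grip":-1,"travel":[0,0,0.03],"spin":0},{"grip":-1,"travel":[0,0,0.03],"spin":0},{"grip":-1,"travel":[0,0,0.017],"spin":0},{"grip":-1,"travel":[0,0,0],"spin":0}]'
python3 -c "
from h import *
print(local([.5313,-.1574,.142]))"
```

```text
time: 2.7
tool_pos: [0.5286, -0.1575, 0.2956]
ee_rot: [[0.969, 0.248, -0.007], [0.248, -0.969, -0.0], [-0.007, -0.001, -1.0]]
contact_force: [-0.7, -0.1, 0.5]
finger_gap: 0.0856
grip_force: 0.0
[ 0.00366049  0.00079273 -0.00140986]
```

```bash
python3 -m creep '[{"grip":-1,"travel":[0.002,0,-0.001],"spin":0},{"grip":0.3,"travel":[0,0,0],"spin":0},{"grip":1,"travel":[0,0,0],"spin":0},{"grip":1,"travel":[0,0,0],"spin":0},{"grip":1,"travel":[0,0,0],"spin":0}]' 70
python3 -m creep '[{"grip":1,"travel":[0,0,0],"spin":0},{"grip":1,"travel":[0,0,0],"spin":0},{"grip":1,"travel":[0,0,0],"spin":0}]' 70
```

```text
time: 3.2
tool_pos: [0.5334, -0.1557, 0.2995]
ee_rot: [[0.968, 0.251, 0.002], [0.251, -0.968, -0.001], [0.002, 0.002, -1.0]]
contact_force: [0.9, -1.3, -0.8]
finger_gap: 0.0309
grip_force: 69.3
time: 3.5
tool_pos: [0.5334, -0.1558, 0.2995]
ee_rot: [[0.968, 0.251, 0.002], [0.251, -0.968, -0.001], [0.001, 0.002, -1.0]]
contact_force: [-0.0, -0.8, 5.6]
finger_gap: 0.0311
grip_force: 69.9
```

```bash
python3 -m creep '[{"grip":1,"travel":[0,0,-0.01],"spin":0},{"grip":1,"travel":[0,0,-0.025],"spin":0},{"grip":1,"travel":[0,0,-0.035],"spin":-0.1},{"grip":1,"travel":[0,0,-0.035],"spin":-0.12},{"grip":1,"travel":[0,0,-0.035],"spin":-0.12}]' 
python3 -m creep '[{"grip":1,"travel":[0,0,0],"spin":-0.12},{"grip":1,"travel":[0,0,0],"spin":-0.12},{"grip":1,"travel":[0,0,0],"spin":-0.12},{"grip":1,"travel":[0,0,0],"spin":0},{"grip":1,"travel":[0,0,0],"spin":0}]' 
python3 -c "
from h import *
s=manip.sense();print(np.round(s['qpos'],1));R=s['ee_rot'];print(np.degrees(np.arctan2(R[1][0],R[0][0])),local([.5085,.156,.2845]))"
```

```text
time: 4.0
tool_pos: [0.532, -0.1546, 0.4391]
ee_rot: [[0.826, 0.564, -0.004], [0.564, -0.826, 0.001], [-0.003, -0.003, -1.0]]
contact_force: [0.3, 0.4, -7.2]
finger_gap: 0.031
grip_force: 70.8
time: 4.5
tool_pos: [0.5324, -0.155, 0.438]
ee_rot: [[0.581, 0.814, -0.002], [0.814, -0.581, 0.001], [-0.001, -0.002, -1.0]]
contact_force: [-0.0, -0.1, -7.4]
finger_gap: 0.0306
grip_force: 70.8
[ 24.   32.6 -20.6  99.3  14.1  50.8 -38.1]
54.497755277863966 [ 0.23945115 -0.19974285 -0.00123484]
```

```bash
python3 -m creep '[{"grip":1,"travel":[0.02,-0.03,0],"spin":0},{"grip":1,"travel":[0.03,-0.038,0],"spin":0},{"grip":1,"travel":[0.03,-0.038,0],"spin":0},{"grip":1,"travel":[0.03,-0.038,0],"spin":0},{"grip":1,"travel":[0.02,-0.03,0],"spin":0}]' 
python3 -m creep '[{"grip":1,"travel":[0.01,-0.025,0],"spin":0},{"grip":1,"travel":[0,0,0],"spin":0},{"grip":1,"travel":[0,0,0],"spin":0},{"grip":1,"travel":[0,0,0],"spin":0}]'
python3 - <<'E'
from h import *
c=manip.read_camera("wrist"); cv2.imwrite("pics/w3.png",c["image"][:,:,::-1]); np.savez("w3.npz",**c)
t=manip.read_camera("top"); np.savez("t3.npz",**t)
s=manip.sense();print(np.round(s['qpos'],1),local([.5085,.156,.2845]))
E
```

```text
time: 5.0
tool_pos: [0.4652, 0.0551, 0.4389]
ee_rot: [[0.578, 0.816, 0.0], [0.816, -0.578, 0.002], [0.002, -0.001, -1.0]]
contact_force: [0.1, 0.6, -6.7]
finger_gap: 0.0308
grip_force: 71.4
time: 5.4
tool_pos: [0.4521, 0.0733, 0.4387]
ee_rot: [[0.581, 0.814, 0.0], [0.814, -0.581, -0.001], [-0.001, 0.001, -1.0]]
contact_force: [0.5, -0.5, -7.0]
finger_gap: 0.0307
grip_force: 71.7
[ -0.6  25.2 -21.1 114.5  13.1  42.6 -65.1] [ 0.10023386 -0.00236535 -0.00094088]
```

View pics/w3.png

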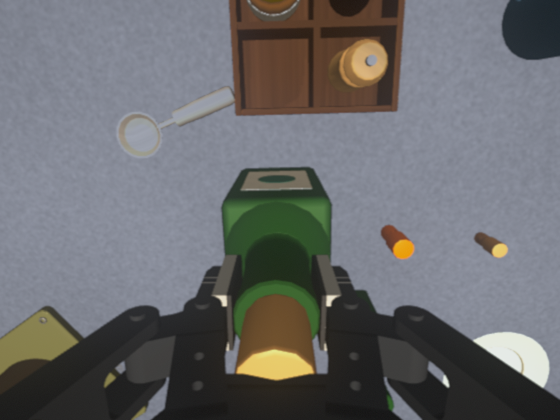

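The empty compartment is square to the gripper, at about (275,68). The outer rim's near edge runs from (236,115) to (398,110). I'll enlarge it for the fine fix.

Run:
```python
from h import *
c=dict(np.load("w3.npz")); im=c["image"][0:130,225:410]; print(c["intrinsics"][0,0],c["origin"])
cv2.imwrite("pics/c3.png",cv2.resize(np.clip(im.astype(float)*1.6,0,255).astype(np.uint8),None,fx=4,fy=4,interpolation=cv2.INTER_CUBIC)[:,:,::-1])
```

```text
349.43711238976164 [0.49304689 0.13298381 0.40751604]
```

View pics/c3.png

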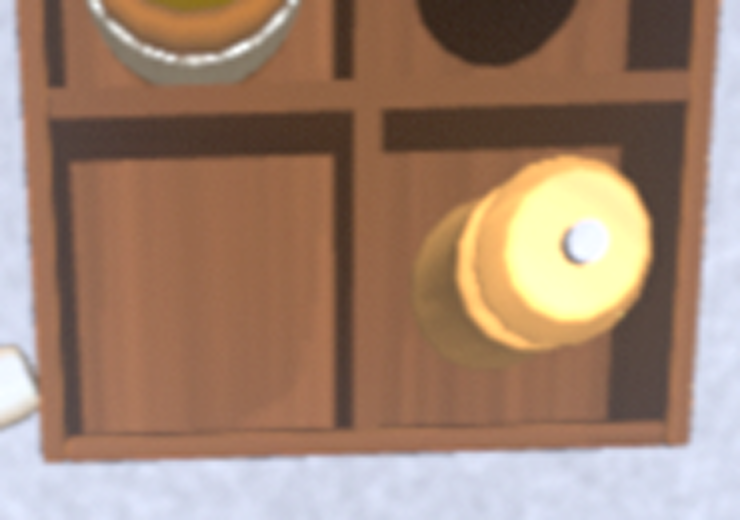

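The enlarged view shows the empty opening's rim corners at crop px (50,120), (353,112), (352,428) and (66,434).

Run:
```python
from h import *
c=dict(np.load("w3.npz"))
P=np.array([ray(c,(225+(u-1.5)/4,(v-1.5)/4),.065) for u,v in [(50,120),(353,112),(352,428),(66,434)]])
print(np.round(P,4), P.mean(0))
for i in range(4):
    d=P[(i+1)%4]-P[i]; print(np.linalg.norm(d), np.degrees(np.arctan2(d[1],d[0]))%90)
L=P.mean(0); R=manip.sense()['ee_rot']; print(np.degrees(np.arctan2(R[1][0],R[0][0])))
print(local([L[0],L[1],.2845]))
# bottle pose: knob in wrist cam and top cam
t=dict(np.load("t3.npz")); im=t["image"];hsv=cv2.cvtColor(im,cv2.COLOR_RGB2HSV).astype(int); H,S,V=hsv[...,0],hsv[...,1],hsv[...,2]
```

```text
[[0.5024 0.2049 0.065 ]
 [0.558  0.1672 0.065 ]
 [0.5204 0.1115 0.065 ]
 [0.4648 0.1494 0.065 ]] [0.51139839 0.15824976 0.065     ]
0.06719964806748165 55.876629473441355
0.06723888676893369 56.00940679368759
0.06733129762542102 55.64851618363704
0.0669706435064146 55.89776413809148
54.47947866552246
[ 0.1037489  -0.00131342 -0.00094179]
```

```bash
python3 -m creep '[{"grip":1,"travel":[0.03,0,0],"spin":-0.02},{"grip":1,"travel":[0.035,0,0],"spin":0},{"grip":1,"travel":[0.03,-0.001,0],"spin":0},{"grip":1,"travel":[0.01,0,0],"spin":0},{"grip":1,"travel":[0,0,0],"spin":0}]' 
python3 -m creep '[{"grip":1,"travel":[0,0,0],"spin":0},{"grip":1,"travel":[0,0,0],"spin":0}]' 
python3 -c "
from h import *
print(local([.5114,.1582,.1545]))"
```

```text
time: 6.0
tool_pos: [0.5112, 0.1622, 0.4383]
ee_rot: [[0.562, 0.827, 0.0], [0.827, -0.562, 0.001], [0.001, -0.0, -1.0]]
contact_force: [1.0, -0.5, -6.2]
finger_gap: 0.0307
grip_force: 71.6
time: 6.2
tool_pos: [0.5099, 0.1593, 0.4383]
ee_rot: [[0.564, 0.826, -0.002], [0.826, -0.564, -0.002], [-0.003, -0.0, -1.0]]
contact_force: [0.2, -0.4, -7.2]
finger_gap: 0.0306
grip_force: 71.6
[0.00069846 0.00184064 0.12880411]
```

```bash
python3 -m creep '[{"grip":1,"travel":[0.003,0.002,0.01],"spin":0},{"grip":1,"travel":[0,0,0.02],"spin":0},{"grip":1,"travel":[0,0,0.02],"spin":0},{"grip":1,"travel":[0,0,0],"spin":0},{"grip":1,"travel":[0,0,0],"spin":0}]' 
python3 -c "
from h import *
print(local([.5114,.1582,.1545]))"
```

```text
time: 6.7
tool_pos: [0.5138, 0.1622, 0.3885]
ee_rot: [[0.563, 0.827, -0.001], [0.827, -0.563, -0.001], [-0.001, -0.0, -1.0]]
contact_force: [-0.4, -0.2, -6.7]
finger_gap: 0.0311
grip_force: 71.6
[-0.00444881  0.00038108  0.07895638]
```

```bash
python3 -m creep '[{"grip":1,"travel":[-0.002,0,0.01],"spin":0},{"grip":1,"travel":[0,0,0.012],"spin":0},{"grip":1,"travel":[0,0,0.012],"spin":0},{"grip":1,"travel":[0,0,0],"spin":0}]' 
python3 -c "
from h import *
print(local([.5114,.1582,.1545]),manip.sense()['ft_torque'])"
```

```text
time: 7.1
tool_pos: [0.5119, 0.1605, 0.3527]
ee_rot: [[0.562, 0.827, -0.004], [0.827, -0.562, -0.002], [-0.004, -0.002, -1.0]]
contact_force: [-0.1, 0.0, -7.6]
finger_gap: 0.0308
grip_force: 71.7
[-0.00150475  0.00133116  0.04322431] [-0.09652689  0.12411384 -0.00376103]
```

```bash
python3 -m creep '[{"grip":1,"travel":[0,0,0.014],"spin":0},{"grip":1,"travel":[0,0,0.014],"spin":0},{"grip":1,"travel":[0,0,0.008],"spin":0},{"grip":1,"travel":[0,0,0.002],"spin":0},{"grip":1,"travel":[0,0,0],"spin":0}]' 
python3 -c "
from h import *
print(local([.5114,.1582,.1545]),manip.sense()['ft_torque'])"
```

```text
time: 7.6
tool_pos: [0.5128, 0.1611, 0.3167]
ee_rot: [[0.562, 0.827, 0.0], [0.827, -0.562, -0.0], [-0.0, 0.0, -1.0]]
contact_force: [-0.2, 0.1, -6.9]
finger_gap: 0.0311
grip_force: 71.8
[-0.00311761  0.00048519  0.00717283] [-0.02915457 -0.02033083 -0.00399343]
```

```bash
python3 -m creep '[{"grip":1,"travel":[0,0,0.003],"spin":0},{"grip":1,"travel":[0,0,0.002],"spin":0},{"grip":1,"travel":[0,0,0.001],"spin":0},{"grip":1,"travel":[0,0,0],"spin":0}]' 
python3 -m creep '[{"grip":1,"travel":[0,0,0.001],"spin":0},{"grip":1,"travel":[0,0,0],"spin":0}]'
```

```text
time: 8.0
tool_pos: [0.5126, 0.1609, 0.3107]
ee_rot: [[0.562, 0.827, 0.0], [0.827, -0.562, -0.0], [-0.0, 0.0, -1.0]]
contact_force: [0.6, -0.3, -6.4]
finger_gap: 0.0307
grip_force: 71.8
time: 8.2
tool_pos: [0.5127, 0.161, 0.3097]
ee_rot: [[0.562, 0.827, 0.0], [0.827, -0.562, 0.0], [0.0, 0.0, -1.0]]
contact_force: [0.8, -1.0, -6.3]
finger_gap: 0.0308
grip_force: 71.8
```

```bash
python3 -m creep '[{"grip":1,"travel":[0,0,0.001],"spin":0},{"grip":1,"travel":[0,0,0],"spin":0}]'
python3 -m creep '[{"grip":1,"travel":[0,0,0.001],"spin":0},{"grip":1,"travel":[0,0,0],"spin":0}]'
```

```text
time: 8.4
tool_pos: [0.5128, 0.1609, 0.3096]
ee_rot: [[0.562, 0.827, 0.001], [0.827, -0.562, -0.0], [0.0, 0.001, -1.0]]
contact_force: [-1.4, -0.7, 3.2]
finger_gap: 0.0308
grip_force: 72.8
time: 8.6
tool_pos: [0.5128, 0.161, 0.3095]
ee_rot: [[0.562, 0.827, 0.002], [0.827, -0.562, -0.0], [0.001, 0.002, -1.0]]
contact_force: [-2.7, -2.7, 12.3]
finger_gap: 0.031
grip_force: 74.1
```

```bash
python3 -m creep '[{"grip":1,"travel":[0,0,-0.002],"spin":0},{"grip":0.2,"travel":[0,0,0],"spin":0},{"grip":-0.5,"travel":[0,0,0],"spin":0},{"grip":-1,"travel":[0,0,0],"spin":0},{"grip":-1,"travel":[0,0,0],"spin":0}]'
python3 -m creep '[{"grip":-1,"travel":[0,0,-0.015],"spin":0},{"grip":-1,"travel":[0,0,-0.014],"spin":0},{"grip":-1,"travel":[0,0,-0.008],"spin":0},{"grip":-1,"travel":[0,0,0],"spin":0},{"grip":-1,"travel":[0,0,0],"spin":0}]'
python3 - <<'E'
from h import *
t=manip.read_camera("scene"); np.savez("s4.npz",**t); cv2.imwrite("pics/s4.png",cv2.resize(t["image"][120:280,220:420],None,fx=3.5,fy=3.5)[:,:,::-1])
s=manip.sense(); print(np.round(s["qpos"],1),s["tool_pos"])
E
```

```text
time: 9.1
tool_pos: [0.5128, 0.1611, 0.3097]
ee_rot: [[0.562, 0.827, 0.0], [0.827, -0.562, 0.0], [0.0, 0.0, -1.0]]
contact_force: [0.7, -0.4, -0.3]
finger_gap: 0.076
grip_force: 0.0
time: 9.6
tool_pos: [0.5126, 0.1609, 0.3464]
ee_rot: [[0.562, 0.827, -0.0], [0.827, -0.562, -0.0], [-0.0, -0.0, -1.0]]
contact_force: [0.2, -1.1, -0.5]
finger_gap: 0.0859
grip_force: 0.0
[-11.7  38.3 -17.5 108.1  18.3  36.4 -74.7] [0.51244937 0.16080867 0.34615857]
```

View pics/s4.png

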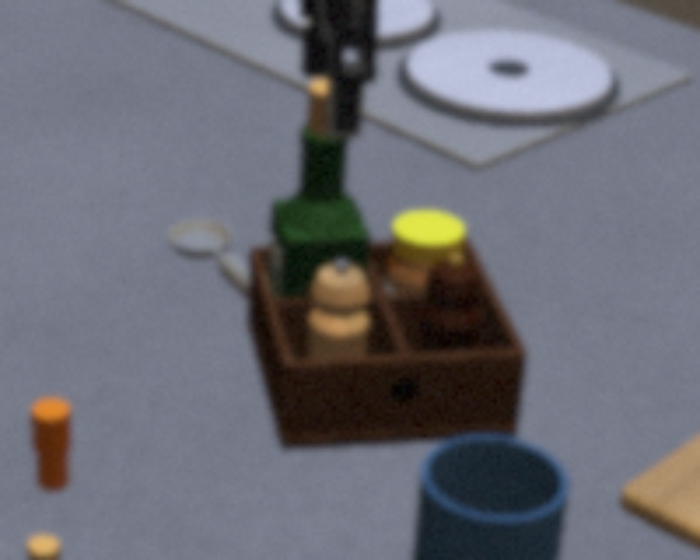

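The bottle stands upright in the empty compartment (crop px ~(320,250)), with the knob at (319,90) beside the finger. Now I grip the knob.

```bash
python3 -m creep '[{"grip":-0.3,"travel":[-0.002,0,0],"spin":0},{"grip":0.3,"travel":[0,0,0],"spin":0},{"grip":1,"travel":[0,0,0],"spin":0},{"grip":1,"travel":[0,0,0],"spin":0},{"grip":1,"travel":[0,0,0],"spin":0}]' 60
python3 -m creep '[{"grip":1,"travel":[0,0,0],"spin":0},{"grip":1,"travel":[0,0,0],"spin":0},{"grip":1,"travel":[0,0,0],"spin":0}]' 60
python3 -m creep '[{"grip":1,"travel":[0,0,0],"spin":0.1},{"grip":1,"travel":[0,0,0],"spin":0.1},{"grip":1,"travel":[0,0,0],"spin":0.1},{"grip":1,"travel":[0,0,0],"spin":0.1}]' 60
python3 -c "
from h import *
print(manip.sense()['ft_torque'])"
```

```text
time: 10.15
tool_pos: [0.5116, 0.1592, 0.3466]
ee_rot: [[0.562, 0.827, 0.0], [0.827, -0.562, -0.0], [-0.0, 0.0, -1.0]]
contact_force: [0.9, 0.4, -1.7]
finger_gap: 0.0224
grip_force: 58.8
time: 10.45
tool_pos: [0.5116, 0.1592, 0.3466]
ee_rot: [[0.562, 0.827, 0.0], [0.827, -0.562, -0.0], [-0.0, 0.0, -1.0]]
contact_force: [1.0, -0.4, -2.2]
finger_gap: 0.0224
grip_force: 58.8
time: 10.85
tool_pos: [0.5111, 0.1593, 0.3466]
ee_rot: [[0.842, 0.54, -0.001], [0.54, -0.842, -0.0], [-0.001, -0.0, -1.0]]
contact_force: [-1.4, -0.0, -0.2]
finger_gap: 0.022
grip_force: 59.2
[-0.08902354  0.04998499  0.12837768]
```

```bash
python3 -m creep '[{"grip":1,"travel":[0,0,-0.0003],"spin":0.12},{"grip":1,"travel":[0,0,0],"spin":0.12},{"grip":1,"travel":[0,0,0],"spin":-0.14},{"grip":1,"travel":[0,0,0],"spin":-0.14},{"grip":1,"travel":[0,0,0],"spin":-0.14}]' 60
python3 -m creep '[{"grip":1,"travel":[0,0,0],"spin":-0.14},{"grip":1,"travel":[0,0,0],"spin":-0.14},{"grip":1,"travel":[0,0,0],"spin":-0.14},{"grip":1,"travel":[0,0,0],"spin":-0.14},{"grip":1,"travel":[0,0,0],"spin":-0.14}]' 60
python3 -c "
from h import *
print(manip.sense()['ft_torque'])"
```

```text
time: 11.35
tool_pos: [0.5114, 0.1595, 0.3469]
ee_rot: [[0.725, 0.689, -0.0], [0.689, -0.725, 0.0], [-0.0, -0.0, -1.0]]
contact_force: [-0.8, -0.5, -2.0]
finger_gap: 0.0225
grip_force: 59.2
time: 11.85
tool_pos: [0.5113, 0.1594, 0.3471]
ee_rot: [[0.111, 0.994, -0.0], [0.994, -0.111, 0.0], [0.0, -0.0, -1.0]]
contact_force: [0.8, 0.0, -2.4]
finger_gap: 0.0221
grip_force: 59.3
[-0.00061833  0.02816077 -0.19004393]
```

```bash
python3 -m creep '[{"grip":1,"travel":[0,0,-0.0002],"spin":-0.14},{"grip":1,"travel":[0,0,0],"spin":0.14},{"grip":1,"travel":[0,0,0],"spin":0.14},{"grip":1,"travel":[0,0,0],"spin":0.14},{"grip":1,"travel":[0,0,-0.0002],"spin":0.14}]' 60
python3 -m creep '[{"grip":1,"travel":[0,0,-0.0003],"spin":0.14},{"grip":1,"travel":[0,0,-0.0003],"spin":0.14},{"grip":1,"travel":[0,0,-0.0003],"spin":0.14},{"grip":1,"travel":[0,0,-0.0003],"spin":0.14},{"grip":1,"travel":[0,0,0],"spin":0.14}]' 60
python3 -c "
from h import *
s=manip.sense();print(s['ft_torque'],s['qpos'][6])"
```

```text
time: 12.35
tool_pos: [0.5114, 0.159, 0.3473]
ee_rot: [[0.516, 0.857, -0.0], [0.857, -0.516, -0.001], [-0.001, -0.0, -1.0]]
contact_force: [0.0, -1.1, -3.4]
finger_gap: 0.0225
grip_force: 59.2
time: 12.85
tool_pos: [0.5114, 0.1587, 0.3484]
ee_rot: [[0.947, 0.322, -0.001], [0.322, -0.947, -0.001], [-0.001, 0.001, -1.0]]
contact_force: [0.9, -1.0, -2.0]
finger_gap: 0.0224
grip_force: 59.3
[-0.46027336 -0.22602228  0.11339509] -101.0011806992532
```

```bash
python3 -m creep '[{"grip":1,"travel":[0,0,0],"spin":-0.14},{"grip":1,"travel":[0,0,0],"spin":-0.14},{"grip":1,"travel":[0,0,0],"spin":-0.14},{"grip":1,"travel":[0,0,-0.0003],"spin":-0.14},{"grip":1,"travel":[0,0,-0.0004],"spin":-0.14}]' 60
python3 -m creep '[{"grip":1,"travel":[0,0,-0.0004],"spin":-0.14},{"grip":1,"travel":[0,0,-0.0004],"spin":-0.14},{"grip":1,"travel":[0,0,-0.0004],"spin":-0.14},{"grip":1,"travel":[0,0,-0.0004],"spin":-0.14},{"grip":1,"travel":[0,0,-0.0004],"spin":-0.14}]' 60
python3 -m creep '[{"grip":1,"travel":[0,0,0],"spin":0.14},{"grip":1,"travel":[0,0,0],"spin":0.14},{"grip":1,"travel":[0,0,0],"spin":0.14},{"grip":1,"travel":[0,0,-0.0003],"spin":0.14},{"grip":1,"travel":[0,0,-0.0004],"spin":0.14}]' 60
python3 -m creep '[{"grip":1,"travel":[0,0,-0.0004],"spin":0.14},{"grip":1,"travel":[0,0,-0.0004],"spin":0.14},{"grip":1,"travel":[0,0,-0.0004],"spin":0.14},{"grip":1,"travel":[0,0,-0.0004],"spin":0.14},{"grip":1,"travel":[0,0,-0.0004],"spin":0.14}]' 60
```

```text
time: 13.35
tool_pos: [0.5114, 0.1593, 0.349]
ee_rot: [[0.507, 0.862, -0.0], [0.862, -0.507, 0.0], [-0.0, -0.0, -1.0]]
contact_force: [1.1, -0.5, -4.5]
finger_gap: 0.0224
grip_force: 59.2
time: 13.85
tool_pos: [0.5113, 0.1589, 0.3507]
ee_rot: [[-0.167, 0.986, -0.001], [0.986, 0.167, -0.001], [-0.001, -0.001, -1.0]]
contact_force: [1.2, -0.3, -5.2]
finger_gap: 0.0223
grip_force: 59.2
time: 14.35
tool_pos: [0.5111, 0.1587, 0.3514]
ee_rot: [[0.516, 0.856, -0.002], [0.856, -0.516, -0.002], [-0.002, -0.001, -1.0]]
contact_force: [0.0, -1.1, -6.4]
finger_gap: 0.0221
grip_force: 59.2
time: 14.85
tool_pos: [0.5111, 0.1588, 0.3534]
ee_rot: [[0.947, 0.322, -0.002], [0.322, -0.947, -0.001], [-0.002, 0.001, -1.0]]
contact_force: [0.8, -1.7, -4.0]
finger_gap: 0.0222
grip_force: 59.2
```

```bash
python3 -m creep '[{"grip":1,"travel":[0,0,0],"spin":-0.14},{"grip":1,"travel":[0,0,0],"spin":-0.14},{"grip":1,"travel":[0,0,0],"spin":-0.14},{"grip":1,"travel":[0,0,0],"spin":-0.14},{"grip":1,"travel":[0,0,0],"spin":-0.14}]' 60
python3 -m creep '[{"grip":1,"travel":[0,0,-0.0003],"spin":-0.14},{"grip":1,"travel":[0,0,-0.0003],"spin":-0.14},{"grip":1,"travel":[0,0,-0.0003],"spin":-0.14},{"grip":1,"travel":[0,0,-0.0003],"spin":-0.14},{"grip":1,"travel":[0,0,0],"spin":-0.14}]' 60
python3 - <<'E'
from h import *
t=manip.read_camera("scene"); np.savez("s5.npz",**t); a=np.load("s4.npz")["image"]
f=lambda i:cv2.resize(i[120:240,260:360],None,fx=4,fy=4)
cv2.imwrite("pics/s5.png",np.hstack([f(a),f(t["image"])])[:,:,::-1])
print(manip.sense()["ft_torque"])
E
```

```text
time: 15.35
tool_pos: [0.5112, 0.1594, 0.3539]
ee_rot: [[0.507, 0.862, -0.001], [0.862, -0.507, -0.0], [-0.001, -0.001, -1.0]]
contact_force: [-0.4, 0.8, -1.2]
finger_gap: 0.022
grip_force: 59.6
time: 15.85
tool_pos: [0.511, 0.1592, 0.355]
ee_rot: [[-0.168, 0.986, -0.001], [0.986, 0.168, -0.001], [-0.0, -0.001, -1.0]]
contact_force: [-0.7, -0.1, -1.9]
finger_gap: 0.0221
grip_force: 59.6
[ 0.092868   -0.02024048  0.12784772]
```

View pics/s5.png

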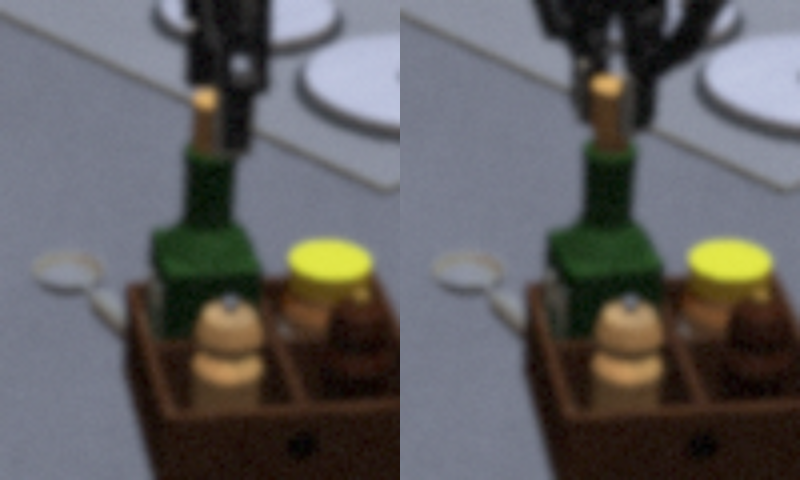

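The bottle has not moved (shoulder and mouth at the same rows, ~225 and ~150), while the knob has risen from row 100 to 85. So it's creeping out, about 8 mm so far, and I'll carry on.

```bash
python3 -m creep '[{"grip":1,"travel":[0,0,0],"spin":0.14},{"grip":1,"travel":[0,0,0],"spin":0.14},{"grip":1,"travel":[0,0,0],"spin":0.14},{"grip":1,"travel":[0,0,-0.0003],"spin":0.14},{"grip":1,"travel":[0,0,-0.0004],"spin":0.14}]' 60
python3 -m creep '[{"grip":1,"travel":[0,0,-0.0004],"spin":0.14},{"grip":1,"travel":[0,0,-0.0004],"spin":0.14},{"grip":1,"travel":[0,0,-0.0004],"spin":0.14},{"grip":1,"travel":[0,0,-0.0004],"spin":0.14},{"grip":1,"travel":[0,0,0],"spin":0.14}]' 60
python3 -m creep '[{"grip":1,"travel":[0,0,0],"spin":-0.14},{"grip":1,"travel":[0,0,0],"spin":-0.14},{"grip":1,"travel":[0,0,0],"spin":-0.14},{"grip":1,"travel":[0,0,-0.0003],"spin":-0.14},{"grip":1,"travel":[0,0,-0.0004],"spin":-0.14}]' 60
python3 -m creep '[{"grip":1,"travel":[0,0,-0.0004],"spin":-0.14},{"grip":1,"travel":[0,0,-0.0004],"spin":-0.14},{"grip":1,"travel":[0,0,-0.0004],"spin":-0.14},{"grip":1,"travel":[0,0,-0.0004],"spin":-0.14},{"grip":1,"travel":[0,0,0],"spin":-0.14}]' 60
python3 -c "
from h import *
s=manip.sense();print(s['ft_torque'],s['qpos'][6])"
```

```text
time: 16.4
tool_pos: [0.5114, 0.159, 0.3556]
ee_rot: [[0.519, 0.855, -0.001], [0.855, -0.519, -0.001], [-0.001, -0.0, -1.0]]
contact_force: [-0.2, -0.5, -3.5]
finger_gap: 0.022
grip_force: 59.5
time: 16.9
tool_pos: [0.5114, 0.1595, 0.3577]
ee_rot: [[0.947, 0.32, 0.0], [0.32, -0.947, 0.0], [0.001, -0.0, -1.0]]
contact_force: [-1.5, 0.1, -0.1]
finger_gap: 0.0224
grip_force: 59.9
time: 17.4
tool_pos: [0.5114, 0.1595, 0.3583]
ee_rot: [[0.509, 0.861, 0.0], [0.861, -0.509, 0.0], [0.0, 0.0, -1.0]]
contact_force: [-0.3, -0.2, -0.8]
finger_gap: 0.0221
grip_force: 59.8
time: 17.9
tool_pos: [0.5114, 0.1594, 0.36]
ee_rot: [[-0.165, 0.986, 0.0], [0.986, 0.165, -0.0], [-0.0, 0.0, -1.0]]
contact_force: [-0.1, 0.5, -1.0]
finger_gap: 0.0224
grip_force: 59.8
[-0.01754297 -0.04325994 -0.00556358] -42.11129074421514
```

Torque and pull have both gone, so the stopper is free. Next is a slow straight lift.

```bash
python3 -m creep '[{"grip":1,"travel":[0,0,-0.003],"spin":0},{"grip":1,"travel":[0,0,-0.004],"spin":0},{"grip":1,"travel":[0,0,-0.005],"spin":0},{"grip":1,"travel":[0,0,-0.005],"spin":0}]' 60
python3 -m creep '[{"grip":1,"travel":[0,0,-0.01],"spin":0},{"grip":1,"travel":[0,0,-0.02],"spin":0},{"grip":1,"travel":[0,0,-0.025],"spin":0},{"grip":1,"travel":[0,0,-0.02],"spin":0},{"grip":1,"travel":[0,0,-0.005],"spin":0}]' 60
python3 - <<'E'
from h import *
c=dict(np.load("w2.npz")); im=c["image"];hsv=cv2.cvtColor(im,cv2.COLOR_RGB2HSV).astype(int); S,V=hsv[...,1],hsv[...,2]
b=max(blobs((S<60)&(V>140)),key=lambda t:t[0][4]); print(b[0]); ctr,r=cv2.minEnclosingCircle(np.argwhere(b[2])[:,::-1].astype(np.float32)); p=ray(c,ctr,.014); print(ctr,r,p)
s=manip.sense(); print(s["qpos"], local([p[0],p[1],.26]))
E
```

```text
time: 18.3
tool_pos: [0.5115, 0.1595, 0.3774]
ee_rot: [[-0.161, 0.987, 0.001], [0.987, 0.161, -0.0], [-0.0, 0.0, -1.0]]
contact_force: [0.2, 0.7, 0.3]
finger_gap: 0.0222
grip_force: 59.8
time: 18.8
tool_pos: [0.5118, 0.16, 0.4596]
ee_rot: [[-0.162, 0.987, 0.005], [0.987, 0.162, 0.002], [0.001, 0.005, -1.0]]
contact_force: [0.5, 0.2, -0.9]
finger_gap: 0.0225
grip_force: 59.8
[  377    40   147   150 17166]
(449.94378662109375, 114.19526672363281) 79.2135009765625 [ 0.53472669 -0.33072577  0.014     ]
[  0.17702029  31.9601112  -36.52314669 100.33154775  22.690035
  54.93872483 -36.06928729] [-0.48816487 -0.0577352   0.0437181 ]
```

```bash
python3 -m creep '[{"grip":1,"travel":[-0.03,-0.003,0],"spin":0},{"grip":1,"travel":[-0.045,-0.006,0],"spin":0},{"grip":1,"travel":[-0.045,-0.006,0],"spin":0},{"grip":1,"travel":[-0.045,-0.006,0],"spin":0},{"grip":1,"travel":[-0.045,-0.006,0],"spin":0}]' 60
python3 -m creep '[{"grip":1,"travel":[-0.045,-0.006,0],"spin":0},{"grip":1,"travel":[-0.045,-0.006,0],"spin":0},{"grip":1,"travel":[-0.045,-0.006,0],"spin":0},{"grip":1,"travel":[-0.045,-0.006,0],"spin":0},{"grip":1,"travel":[-0.045,-0.006,0],"spin":0}]' 60
python3 -m creep '[{"grip":1,"travel":[-0.035,-0.001,0],"spin":0},{"grip":1,"travel":[-0.015,0,0],"spin":0},{"grip":1,"travel":[0,0,0],"spin":0},{"grip":1,"travel":[0,0,0],"spin":0}]' 60
python3 -c "
from h import *
print(local([.533,-.331,.0526]))"
```

```text
time: 19.3
tool_pos: [0.5185, -0.0541, 0.4564]
ee_rot: [[-0.162, 0.987, -0.001], [0.987, 0.162, -0.0], [-0.0, -0.001, -1.0]]
contact_force: [0.9, 0.1, -0.6]
finger_gap: 0.0222
grip_force: 59.8
time: 19.8
tool_pos: [0.5254, -0.281, 0.4564]
ee_rot: [[-0.162, 0.987, -0.001], [0.987, 0.162, 0.0], [0.0, -0.001, -1.0]]
contact_force: [0.5, -0.2, -0.6]
finger_gap: 0.0221
grip_force: 59.8
time: 20.2
tool_pos: [0.5329, -0.3276, 0.4563]
ee_rot: [[-0.163, 0.987, -0.001], [0.987, 0.163, 0.002], [0.002, -0.001, -1.0]]
contact_force: [0.2, -0.3, -0.3]
finger_gap: 0.0223
grip_force: 59.8
[-0.00406098 -0.00026771  0.24868653]
```

```bash
python3 -m creep '[{"grip":1,"travel":[-0.003,0,0.03],"spin":0},{"grip":1,"travel":[0,0,0.045],"spin":0},{"grip":1,"travel":[0,0,0.045],"spin":0},{"grip":1,"travel":[0,0,0.045],"spin":0},{"grip":1,"travel":[0,0,0.035],"spin":0}]' 60
python3 -m creep '[{"grip":1,"travel":[0,0,0.02],"spin":0},{"grip":1,"travel":[0,0,0.01],"spin":0},{"grip":1,"travel":[0,0,0.005],"spin":0},{"grip":1,"travel":[0,0,0],"spin":0},{"grip":1,"travel":[0,0,0],"spin":0}]' 60
python3 -c "
from h import *
print(local([.533,-.331,.0526]))"
```

```text
time: 20.7
tool_pos: [0.5332, -0.329, 0.2547]
ee_rot: [[-0.165, 0.986, -0.002], [0.986, 0.165, 0.002], [0.003, -0.001, -1.0]]
contact_force: [0.1, 0.1, -0.6]
finger_gap: 0.0224
grip_force: 59.8
time: 21.2
tool_pos: [0.5341, -0.3315, 0.2232]
ee_rot: [[-0.163, 0.987, 0.002], [0.987, 0.163, -0.001], [-0.001, 0.002, -1.0]]
contact_force: [0.9, -1.0, -1.0]
finger_gap: 0.0222
grip_force: 59.8
[ 0.00089989 -0.00140111  0.01560495]
```

Run:
```python
from h import *
t=manip.read_camera("scene"); cv2.imwrite("pics/s6.png",cv2.resize(t["image"][170:350,60:330],None,fx=2.8,fy=2.8)[:,:,::-1])
```

```text
(no output)
```

View pics/s6.png

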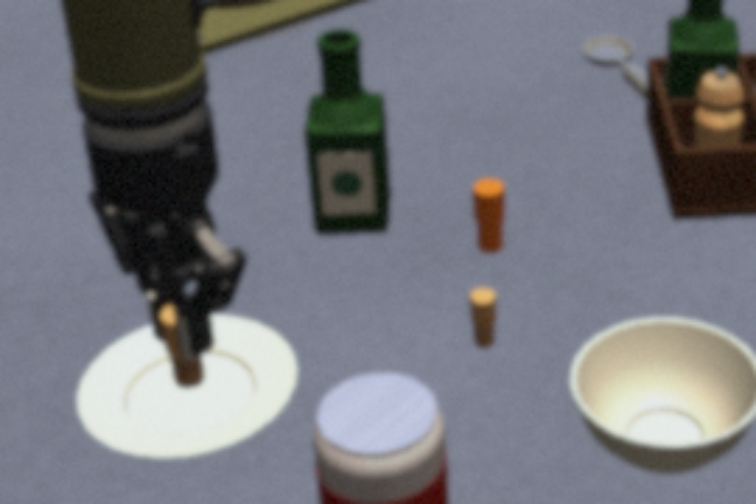

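The stopper is held just above the saucer's middle, with the cork end at (187,380). It may be tilted slightly. I lower to contact.

```bash
python3 -m creep '[{"grip":1,"travel":[0,0,0.006],"spin":0},{"grip":1,"travel":[0,0,0.005],"spin":0},{"grip":1,"travel":[0,0,0],"spin":0}]' 40
python3 -m creep '[{"grip":1,"travel":[0,0,0.0015],"spin":0},{"grip":1,"travel":[0,0,0],"spin":0}]' 
python3 -m creep '[{"grip":1,"travel":[0,0,0.0015],"spin":0},{"grip":1,"travel":[0,0,0],"spin":0}]'
```

```text
time: 21.55
tool_pos: [0.5331, -0.3316, 0.2101]
ee_rot: [[-0.162, 0.987, -0.001], [0.987, 0.162, 0.0], [0.001, -0.001, -1.0]]
contact_force: [-0.6, 0.5, -0.2]
finger_gap: 0.0222
grip_force: 59.8
time: 21.75
tool_pos: [0.5334, -0.3316, 0.2091]
ee_rot: [[-0.162, 0.987, -0.0], [0.987, 0.162, 0.0], [0.0, -0.0, -1.0]]
contact_force: [-0.6, 0.5, 0.4]
finger_gap: 0.0224
grip_force: 59.8
time: 21.95
tool_pos: [0.5336, -0.3317, 0.2079]
ee_rot: [[-0.162, 0.987, 0.0], [0.987, 0.162, -0.0], [-0.0, 0.0, -1.0]]
contact_force: [0.3, -0.8, -0.1]
finger_gap: 0.0221
grip_force: 59.9
```

```bash
python3 -m creep '[{"grip":1,"travel":[0,0,0.001],"spin":0},{"grip":1,"travel":[0,0,0],"spin":0}]' 
python3 -m creep '[{"grip":1,"travel":[0,0,0.0008],"spin":0},{"grip":1,"travel":[0,0,0],"spin":0}]'
```

```text
time: 22.15
tool_pos: [0.5336, -0.3316, 0.2077]
ee_rot: [[-0.162, 0.987, 0.0], [0.987, 0.162, -0.001], [-0.001, 0.0, -1.0]]
contact_force: [-2.3, -0.1, 5.6]
finger_gap: 0.0227
grip_force: 60.7
time: 22.35
tool_pos: [0.5336, -0.3316, 0.2077]
ee_rot: [[-0.162, 0.987, 0.0], [0.987, 0.162, -0.001], [-0.001, 0.0, -1.0]]
contact_force: [-2.7, 0.8, 10.8]
finger_gap: 0.0225
grip_force: 61.1
```

Contact came at the predicted height. I relieve the load, open gently and retreat straight up.

```bash
python3 -m creep '[{"grip":1,"travel":[0,0,-0.0012],"spin":0},{"grip":0.4,"travel":[0,0,0],"spin":0},{"grip":0,"travel":[0,0,0],"spin":0},{"grip":-0.5,"travel":[0,0,0],"spin":0},{"grip":-1,"travel":[0,0,0],"spin":0}]' 
python3 -m creep '[{"grip":-1,"travel":[0,0,0],"spin":0},{"grip":-1,"travel":[0,0,-0.01],"spin":0},{"grip":-1,"travel":[0,0,-0.03],"spin":0},{"grip":-1,"travel":[0,0,-0.045],"spin":0},{"grip":-1,"travel":[0,0,-0.045],"spin":0}]' 
python3 -m creep '[{"grip":-1,"travel":[0,0,-0.04],"spin":0},{"grip":-1,"travel":[0,0,-0.02],"spin":0},{"grip":-1,"travel":[0,0,0],"spin":0},{"grip":-1,"travel":[0,0,0],"spin":0}]'
python3 - <<'E'
from h import *
t=manip.read_camera("scene"); cv2.imwrite("pics/s7.png",t["image"][:,:,::-1])
E
```

```text
time: 22.85
tool_pos: [0.5334, -0.3316, 0.207]
ee_rot: [[-0.162, 0.987, -0.0], [0.987, 0.162, 0.0], [0.0, -0.0, -1.0]]
contact_force: [0.2, -0.8, 0.2]
finger_gap: 0.0679
grip_force: 0.0
time: 23.35
tool_pos: [0.5332, -0.3314, 0.3389]
ee_rot: [[-0.163, 0.987, -0.001], [0.987, 0.163, 0.001], [0.001, -0.001, -1.0]]
contact_force: [1.1, -1.3, -0.3]
finger_gap: 0.0856
grip_force: 0.0
time: 23.75
tool_pos: [0.5332, -0.3316, 0.3977]
ee_rot: [[-0.162, 0.987, 0.0], [0.987, 0.162, -0.001], [-0.001, 0.0, -1.0]]
contact_force: [0.4, 0.1, -1.1]
finger_gap: 0.0853
grip_force: 0.0
```

View pics/s7.png

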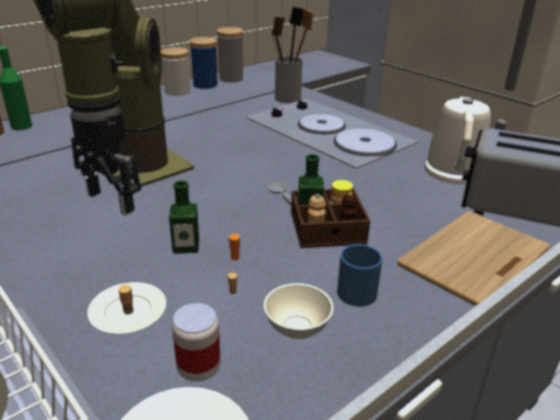

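The stopper stands on the saucer at (126,298), the open bottle stands in the caddy at (312,185), and everything else is where it was.

```bash
python3 -c "
from bench import manip
print(manip.close_job())"
```

```text
the job is handed in; nothing more can be done
None
```

The bottle, carried by its neck, now stands in the caddy's empty compartment; its stopper was twisted out and stands on the saucer, the other things look undisturbed, and the job was handed in at about 24 s, with no verdict returned.

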